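# Reset a tripped breaker on the bench power box

### The arm

A 6-joint arm with a two-finger parallel gripper is mounted at the origin on the work surface. World frame = base frame: x ahead of the robot, y to its left, z up, the work surface at z = 0. Lengths are in m, angles in rad, forces in N, time in s.
With the tool pointing down it reaches from about 0.25 to 0.725 m from the base axis. Payload 4 kg.
Tool frame: the origin (TCP) lies midway between the tips of the shut fingers; the grasp point (between the pads) lies 19 mm behind it; z points along the fingers, y is the direction in which the jaws open and shut (so a half turn about z gives the same grasp; the last joint's range is limited). The gripper opens to 85 mm and grips with 20 to 120 N. Pads are 22 mm wide; open, the fingers measure 114 mm over their backs; the gripper's body (76 mm by 85 mm) begins 54 mm behind the grasp point. The pads swing forward as they close: fully open they stand 13 mm farther back than shut.
Start: joints at [1.104, 0.241, 0.005, 1.335, 0, 1.571], TCP at [0.225, 0.447, 0.231] pointing down, gripper open.
Joint ranges: [-2.72, 2.72], [-1.05, 1.87], [-1.09, 1.28], [-1.99, 2.15], [-1.42, 1.44], [-3.14, 3.14]. Speed limits (rad/s): [2.79, 2.79, 3.14, 3.14, 3.14, 3.14].

### API

Orientations are given as a unit quaternion [x, y, z, w].
In Python, from workcell import bot, vision gives the robot as it stands. The module is installed in compiled form; this text tells all that it offers.
- The arm moves only by the tool send_rows, never from a script. Its argument "targets" is a list that holds one entry, the list of rows, each a list of 5 numbers: the shift along the world's x, y, z in cm, then the turn about the world's z in rad, then the finger opening in cm, from 0 to 8.54. A call has 1 to 12 rows; each row is the pose to reach, as a shift and turn from the pose commanded when the call began; what a row does not reach only later rows make up. A row lasts 1/8 s, in which the tool goes at most 62.5 mm and 10.7 degrees, less where a joint would pass 70% of its speed; a pose out of reach is approached as far as the arm can. A call with a gripper value outside its range is refused whole. The fingers move at their own pace and stop on an object; the grip force is fixed at half the most. Time passes only in rows, so rows that repeat a pose let the fingers close. It gives the time, the measured TCP pose, the force and the opening at its end, in the units of the state.
- bot.get_obs(): the state, without advancing time (a new reading comes with each control period).
- vision.camera(name): name is "scene" or "side" or "wrist"; returns the picture (400x640x3 uint8, red, green, blue); there is no depth.
- vision.get_calibration(name): a dict with "vertical_fov" (degrees; the focal length in pixels is half the picture's height over the tangent of half this angle, whatever the lens; pixels are square), "cx", "cy" (the principal point, pixels), "rvec" (rotation vector, rad) and "tvec" (3), from world to camera coordinates, as OpenCV has them; the wrist camera has in their place "T_tool_cam" (4x4, takes a point from camera to tool coordinates, whose origin is the TCP and whose axes are the flange's). Camera axes: x right, y down, z forward; pixel columns grow to the right and rows downward; lengths in m; the calibration is good to about 2 mm. A picture is of the moment at which its call begins: read the wrist's pose just before it. get_calibration takes no time and is no camera call.
- bot.job_done(): hands the job in, once; it reports no verdict.
Trained networks look in the newest picture that a camera, given by its name, has taken for a name from the list of things; names that differ only in an ending like _2 or _b are one class to them, and where a whole thing is asked for, a point or a joint stands for the part that bears it (a point fixed in the world has none). Each returns a list of dicts, best first, with "score" (0 to 1); they miss things now and then, are a little off and sometimes report something else, mostly with a low value. They report only what shows in the picture. A call takes as long as a camera call.
- vision.boxes_of(target, camera): "uv" ([column, row] in pixels, amid what is visible of it).
The state is a dict: "clock": time; "joint_pos": joint angles; "joint_vel": joint speeds; "tau": joint torques, N m; "eef_pos": TCP position; "tool_rot": TCP orientation; "ft_force": force on the tool from outside, world axes, zero at the start; "ft_torque": the same for the moment, N m; "grip_width": finger opening in m.
Only numpy, scipy, OpenCV 4.12 (cv2) and the standard library are available. Lean on these libraries where they do the work, as an engineer would, in place of code of your own. Each camera call takes 0.05 s, during which the arm holds its last target.

### The job

One breaker on the bench power box has tripped: its button has popped up inside its well. With a fingertip, tip the box's main rocker switch over to off, then reach into the well and push the popped-up button down until it is fully home, then tip the rocker switch back on. Do not press the two breakers that have not tripped, pick nothing up, and leave everything else on the box and the bench where it is.

Things in the scene. Friction and masses are not known exactly. Their poses are not given: they have to be found in the camera images.
- power_box: Grey steel power box fixed to the bench, 160 mm deep (its x, away from the robot), 330 long (its y), deck 65 above the bench. Origin: centre of its underside. Near row, at box x -34 mm: main rocker at y +112.5, three breaker wells at y +37.5, -37.5, -112.5. Far row, at x +40, behind the wells: three round two-pin outlets, 40 mm across, 16 deep, not used. A low tin stands on the deck.
- main_switch (a joint): Black rocker switch, 53 x 30 mm, a shallow V, pivot along the box's y. +0.2 rad: on (the start, within 0.02), near end down, far end up. -0.2: off, far end down, near end up. It stays where left. Pressing the raised end down about 9 mm tips it over, with about 2.5 N. The end fully down has a level face 72 mm above the bench, 3 mm above the frame round the rocker.
- switch_near_end (a point): Point on the face of the rocker's near half (towards the robot), 20 mm from the pivot line, in the middle of the width; it moves with the rocker. The spot to press to switch on.
- switch_far_end (a point): Point on the face of the rocker's far half (away from the robot), 20 mm from the pivot line, in the middle of the width; it moves with the rocker. The spot to press to switch off.
- tripped_breaker (a joint): Travel of the tripped breaker's button in metres: 0 popped up (start 0 to 0.002), cap 4 mm below the rim of its well; 0.012 fully home, cap 16 mm below the rim and 4 mm above the well's floor, as on the other two. No return spring: it slides down against about 4 N and stays where it is pushed.
- tripped_top (a point): Centre of the top of the tripped button, moving with it: black round cap 25 mm across on a white 24 mm stem, in the middle of a square well, any one of the three. Each well is 50 x 50 mm inside, square to the box; its rim (3 mm wall) is 2 mm above the deck, 67 mm above the bench; its floor 20 mm below the rim.
- home_breaker_a: The same breaker as the tripped one (same cap, same well), but not tripped: its cap lies 16 mm below the rim of its well. It does not move. To be left alone. Origin: centre of the cap's top face.
- home_breaker_b: The same breaker as the tripped one (same cap, same well), but not tripped: its cap lies 16 mm below the rim of its well. It does not move. To be left alone. Origin: centre of the cap's top face.
- flux_tin: Low round metal tin, 41 mm across, 20 mm high, loose on the box's deck behind the rocker. Origin: centre of its underside.
- solder_reel: Reel of solder standing on its flange, 54 mm across, 43 mm high, on the bench in front of the box. Origin: centre of its underside.
- adapter: Black plug-in adapter lying on the bench in front of the box, 72 x 46 x 30 mm, two steel pins to its +x. Origin: under the middle of the 72 mm body, on the bench.
- screwdriver: Screwdriver 170 mm long with a yellow handle, lying along its x on the bench behind the box. Origin on its underside near the middle.
- pliers: Pliers with black grips, about 165 mm long, 12 mm high, lying on the bench beyond the box's right-hand end. Origin: on the underside, near the middle.
- circuit_board: Green circuit board 85 x 60 mm with components, 13 mm high, on the bench behind the box. Origin: centre of its underside.
- tip_cleaner: Round dark steel pot of brass wool, 68 mm across, 44 mm high, on the bench behind the box. Origin: centre of its underside.
- test_lamp: Bulb upright in a white lampholder on an 85 mm square wooden base, 119 mm high, on the bench beyond the box's left-hand end. Origin: centre of its underside.

How it is judged:
On the way, in this order (a step that is already met when the one before it is completed fails the run):
1. the rocker is switched off, the breaker still popped up (value of joint main_switch below -0.15 rad and value of joint tripped_breaker below 0.005 m), for 0.1 s.
2. with the switch off, the tripped breaker's button is pushed fully home (value of joint main_switch below -0.15 rad and value of joint tripped_breaker above 0.0105 m), for 0.2 s.
3. the rocker is switched on again (value of joint main_switch above 0.15 rad), for 0.1 s.
At the end, for the whole second after the job is handed in: The rocker is on again (above +0.15 rad), the tripped breaker's button is home (at least 10.5 of its 12 mm), and each loose thing is within 20 mm of where it stood (value of joint main_switch above 0.15 rad and value of joint tripped_breaker above 0.0105 m and distance of each of flux_tin, solder_reel, adapter, screwdriver, pliers, circuit_board, tip_cleaner, test_lamp from where it was at the start of the episode below 0.02 m); the robot touches nothing.
It fails at once if a breaker that has not tripped is pressed (more than 2 N) (contact force between anything else and home_breaker_a above 2 N or contact force between anything else and home_breaker_b above 2 N).
It fails at once if a loose thing is lifted, carried or shoved more than 20 mm (distance of any of flux_tin, solder_reel, adapter, screwdriver, pliers, circuit_board, tip_cleaner, test_lamp from where it was at the start of the episode above 0.02 m).
It also fails if it takes over 48 s, if anything falls off the work surface, if the arm or the gripper's body presses on something with over 40 N, if the wrist force passes 120 N, or if a joint passes its speed limit or range.

## Working session

There is one attempt and no reset: what is moved stays moved. The work goes in short steps, Python scripts to look and compute and a tool call to move; the robot and the scene stay as the last step left them, time stands still between calls to the robot, and variables do not carry over. Pictures are saved under pics/ and viewed, and the job is handed in when it is done.

Besides the shell and the picture viewer there is one more tool, called after ">>>" by a JSON object that holds its "api" and its "payload", one argument or row to a line. send_rows: Moves the arm, as the interface text tells. Its arguments: {"type":"object","properties":{"targets":{"type":"array"}},"required":["targets"]}

```bash
mkdir -p pics; python3 - <<'E'
from workcell import bot, vision
import cv2
o=bot.get_obs()
print({k:o[k] for k in ("clock","eef_pos","tool_rot","ft_force","grip_width")})
for n in ("scene","side","wrist"):
    im=vision.camera(n); cv2.imwrite(f"pics/{n}0.png",im[:,:,::-1])
    print(n,vision.get_calibration(n))
E
```

```text
{'clock': 0.0, 'eef_pos': array([0.22473344, 0.44592428, 0.23039811]), 'tool_rot': array([ 2.31312494e-01,  9.72878935e-01, -1.02513897e-03, -2.38427236e-04]), 'ft_force': array([ 0.1162221 , -0.51938426,  0.02649126]), 'grip_width': 0.0856621961783507}
scene {'vertical_fov': 42.2504550842276, 'cx': 328.0503416277598, 'cy': 200.3833182529139, 'rvec': array([ 1.90136737,  1.65390143, -0.60091585]), 'tvec': array([-0.16776844, -0.3925055 ,  1.59870601])}
side {'vertical_fov': 56.3727048839584, 'cx': 321.98297920766856, 'cy': 200.2655642371707, 'rvec': array([ 2.17545525, -0.94484427,  0.39975977]), 'tvec': array([-0.3745891 ,  0.38044046,  0.50275917])}
wrist {'vertical_fov': 63.99117917266562, 'cx': 323.91976181115956, 'cy': 197.0683413978726, 'T_tool_cam': array([[ 3.89928454e-04, -9.52418259e-01, -3.04793879e-01,
         7.72143330e-02],
       [ 9.99998207e-01,  9.36110419e-04, -1.64583653e-03,
        -7.04115795e-04],
       [ 1.85284549e-03, -3.04792691e-01,  9.52416916e-01,
        -1.42741342e-01],
       [ 0.00000000e+00,  0.00000000e+00,  0.00000000e+00,
         1.00000000e+00]])}
```

View pics/scene0.png

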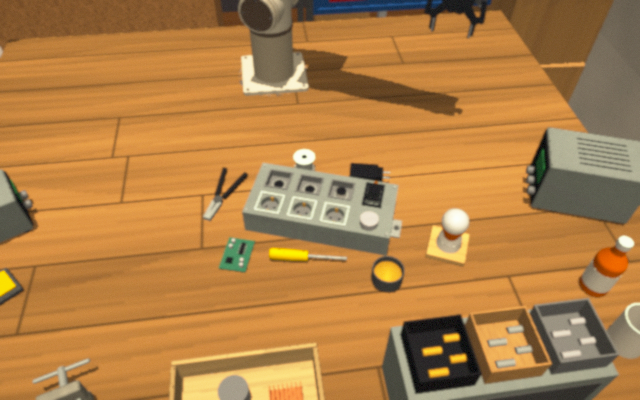

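View pics/side0.png

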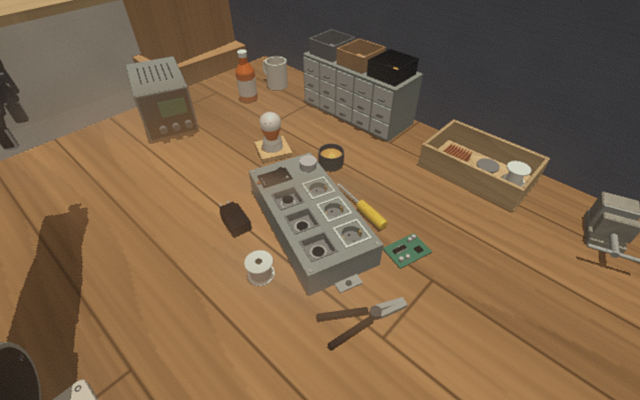

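View pics/wrist0.png

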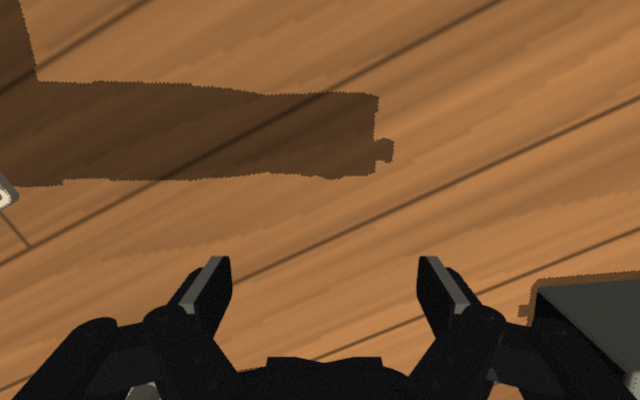

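The scene picture shows the box at about (322,207): rocker at (374,195), wells at (278,182), (310,187) and (341,190), and the tin at (369,219). The side view agrees. I'll enlarge both views to measure.

```bash
python3 - <<'E'
import cv2
a=cv2.imread('pics/scene0.png')[150:260,230:410]; cv2.imwrite('pics/sc_crop.png',cv2.resize(a,None,fx=4.4,fy=4.4,interpolation=cv2.INTER_CUBIC))
a=cv2.imread('pics/side0.png')[145:295,235:395]; cv2.imwrite('pics/si_crop.png',cv2.resize(a,None,fx=4,fy=4,interpolation=cv2.INTER_CUBIC))
E
```

```text
(no output)
```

View pics/sc_crop.png

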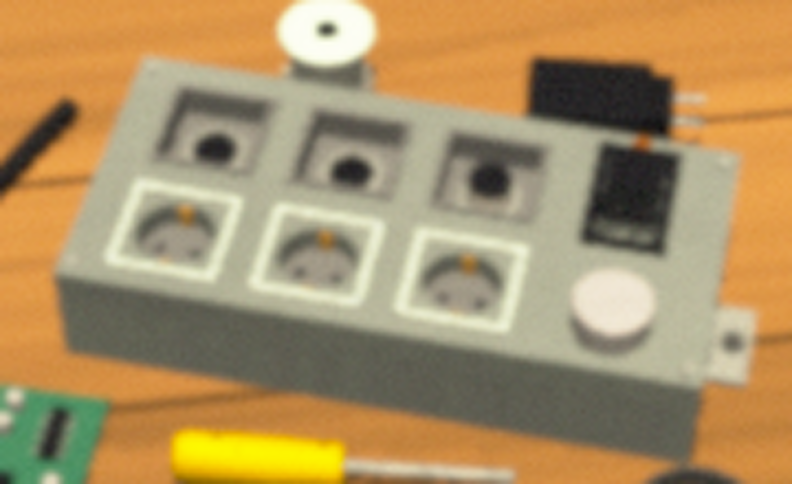

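View pics/si_crop.png

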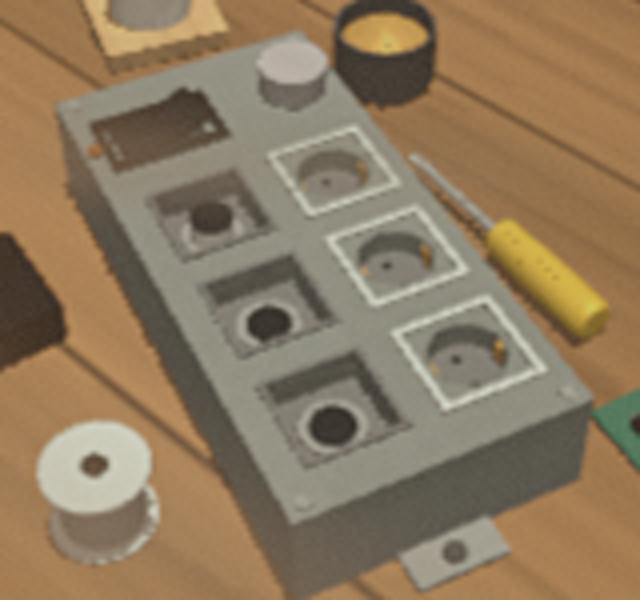

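```bash
cat > h.py <<'E'
import numpy as np,cv2
from workcell import bot,vision
from scipy.optimize import least_squares
from scipy.spatial.transform import Rotation as R
def K(c): 
    f=200/np.tan(np.radians(c['vertical_fov'])/2); return np.array([[f,0,c['cx']],[0,f,c['cy']],[0,0,1.]])
def proj(n,P):
    c=vision.get_calibration(n); return cv2.projectPoints(np.float64(P).reshape(-1,1,3),c['rvec'],c['tvec'],K(c),None)[0].reshape(-1,2)
def box2w(p,P):
    P=np.atleast_2d(P); c,s=np.cos(p[2]),np.sin(p[2])
    return np.c_[p[0]+c*P[:,0]-s*P[:,1],p[1]+s*P[:,0]+c*P[:,1],P[:,2]]
E
cat > fit.py <<'E'
from h import *
B=np.array([[-80,-165,65],[-80,165,65],[80,165,65],[80,-165,65]])/1000.
sc=np.array([[145,58],[742,152],[700,385],[60,272]])/4.4+[230,150]
si=np.array([[290,520],[62,105],[300,35],[592,402]])/4+[235,145]
for use in ('scene','side','both'):
    def f(p):
        W=box2w(p,B); r=[]
        if use!='side': r.append(proj('scene',W)-sc)
        if use!='scene': r.append(proj('side',W)-si)
        return np.concatenate(r).ravel()
    best=min((least_squares(f,[.5,.1,a],loss='soft_l1') for a in (0,.3,-.3)),key=lambda s:s.cost)
    print(use,best.x.round(4),best.fun.round(1))
p=best.x
names={'rocker':[-34,112.5,72],'w1':[-34,37.5,67],'w2':[-34,-37.5,67],'w3':[-34,-112.5,67]}
for k,v in names.items():
    w=box2w(p,np.array(v)/1000); print(k,w.round(4),'sc',((proj('scene',w)-[230,150])*4.4).round(),'si',((proj('side',w)-[235,145])*4).round())
for k,y in (('w1',37.5),('w2',-37.5),('w3',-112.5)):
  for z in (63,51):
    w=box2w(p,np.array([-34,y,z])/1000); print(k,z,'sc',((proj('scene',w)-[230,150])*4.4).round(),'si',((proj('side',w)-[235,145])*4).round())
E
python3 fit.py
```

```text
scene [ 0.5844  0.0699 -0.3509] [-0.2 -0.9  0.2 -0.2  1.2  0.4 -1.5  0.1]
side [ 0.58    0.0666 -0.3617] [-0.2  1.3 -1.5 -0.7  0.7 -1.3  0.4 -0.3]
both [ 0.5823  0.0688 -0.3592] [-0.3 -1.8 -0.3 -0.3  0.   0.1 -2.1 -1.1  0.1 -0.2 -1.5 -1.5  0.5 -2.1
  0.3 -1.7]
rocker [[0.59   0.1861 0.072 ]] sc [[631. 188.]] si [[160. 119.]]
w1 [[0.5636 0.1159 0.067 ]] sc [[489. 170.]] si [[211. 206.]]
w2 [[0.5373 0.0457 0.067 ]] sc [[350. 146.]] si [[268. 296.]]
w3 [[ 0.5109 -0.0246  0.067 ]] sc [[213. 122.]] si [[332. 399.]]
w1 63 sc [[489. 175.]] si [[212. 211.]]
w1 51 sc [[488. 190.]] si [[213. 227.]]
w2 63 sc [[350. 151.]] si [[268. 301.]]
w2 51 sc [[350. 166.]] si [[269. 317.]]
w3 63 sc [[213. 128.]] si [[332. 404.]]
w3 51 sc [[215. 143.]] si [[332. 420.]]
```

The caps in the wells nearest the right end sit about 5 px lower than the z=51 mm prediction. The cap nearest the rocker fits z=63, so that breaker (box y +37.5) is the tripped one. I'll move above the box with the fingers shut and refine the pose with the wrist camera.

>>> {"api": "send_rows", "payload": {
  "targets": [
    [[4.4, -3.7, 0, 0.02, 0], [8.8, -7.4, 0, 0.04, 0], [13.2, -11.1, 0, 0.06, 0], [17.6, -14.8, 0, 0.08, 0], [22, -18.4, 0, 0.1, 0], [26.4, -22.1, 0, 0.108, 0], [30.8, -25.8, 0, 0.108, 0], [35.2, -29.5, 0, 0.108, 0], [35.2, -29.5, 0, 0.108, 0], [35.2, -29.5, 0, 0.108, 0]]
  ]
}}

```text
clock: 1.4
eef_pos: [0.5766, 0.1513, 0.2305]
tool_rot: [0.179, 0.984, -0.0, -0.001]
ft_force: [0.3, -0.5, -0.1]
grip_width: 0.0001
```

```bash
python3 - <<'E'
from h import *
o=bot.get_obs(); print(o['clock'],o['eef_pos'],o['tool_rot'],o['grip_width'],o['ft_force'])
im=vision.camera('wrist'); cv2.imwrite('pics/w1.png',im[:,:,::-1])
np.savez('w1.npz',p=o['eef_pos'],q=o['tool_rot'])
E
```

```text
1.4 [0.57655401 0.15125832 0.23053093] [ 1.78805540e-01  9.83883989e-01 -2.22711970e-04 -9.08455302e-04] 5.198881436109083e-05 [ 0.29424823 -0.47896392 -0.08018416]
```

View pics/w1.png

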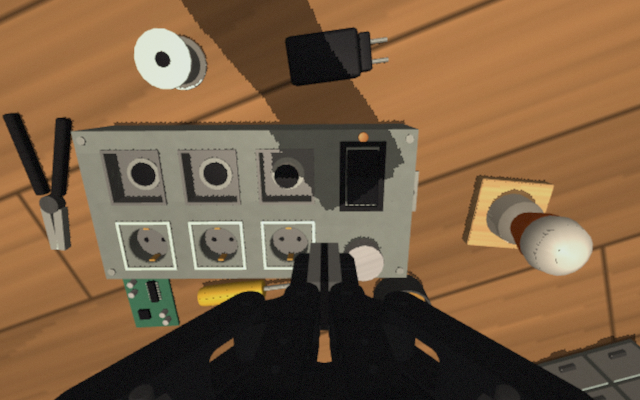

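The wrist view shows the whole box: deck corners near (75,130), (418,129), (407,278) and (106,279), rocker at (363,177), and the popped cap at (287,175), which is larger and higher than its neighbours. I'll refit from this picture.

```bash
python3 - <<'E'
import cv2
a=cv2.imread('pics/w1.png')
c=a[115:225,65:265]; cv2.imwrite('pics/c1.png',cv2.resize(c,None,fx=4,fy=4,interpolation=cv2.INTER_CUBIC))
c=a[115:290,245:435]; c=cv2.convertScaleAbs(c,alpha=1.6); cv2.imwrite('pics/c2.png',cv2.resize(c,None,fx=3.4,fy=3.4,interpolation=cv2.INTER_CUBIC))
c=a[205:295,65:265]; cv2.imwrite('pics/c3.png',cv2.resize(c,None,fx=4,fy=4,interpolation=cv2.INTER_CUBIC))
E
```

```text
(no output)
```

View pics/c1.png

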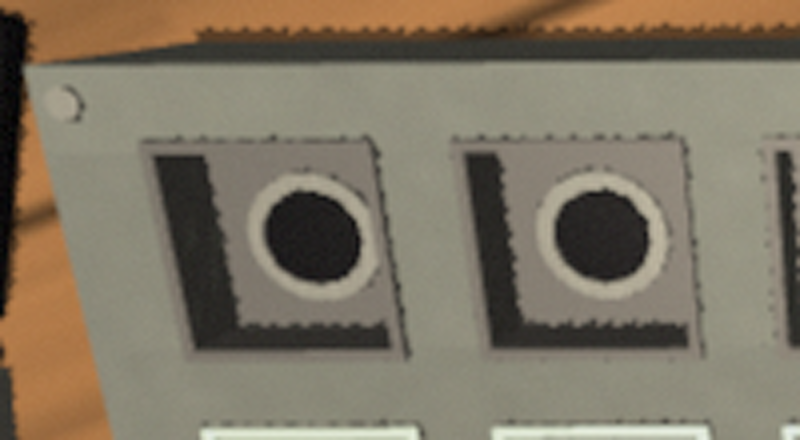

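View pics/c2.png

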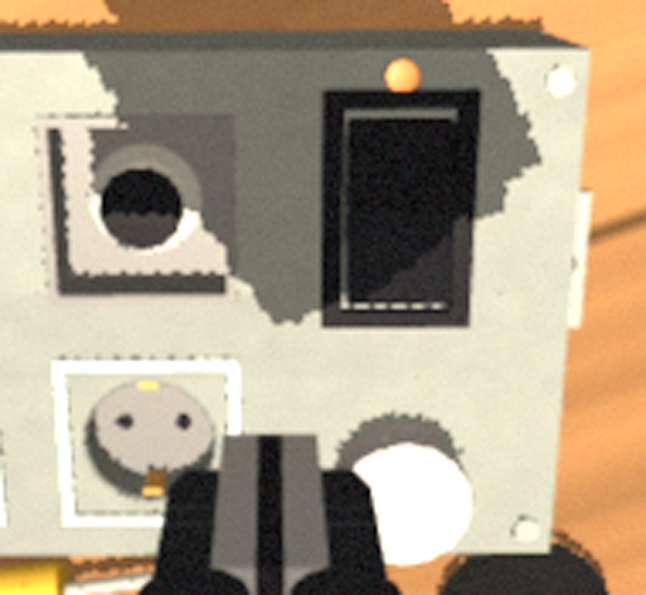

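View pics/c3.png

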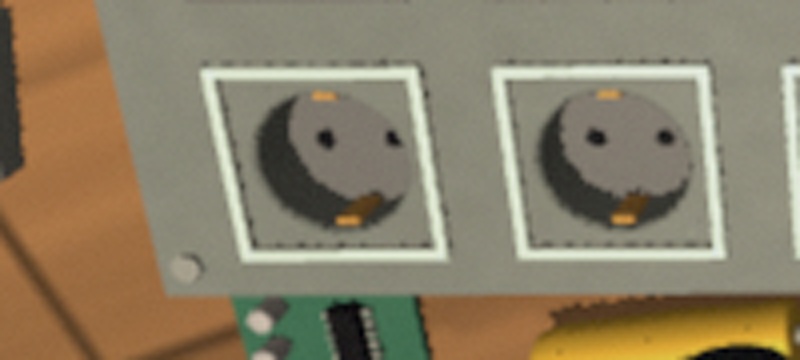

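```bash
cat >> h.py <<'E'
def projw(pos,q,W):
    c=vision.get_calibration('wrist'); T=np.eye(4); T[:3,:3]=R.from_quat(q).as_matrix(); T[:3,3]=pos
    M=np.linalg.inv(T@c['T_tool_cam']); 
    return cv2.projectPoints(np.float64(W).reshape(-1,1,3),cv2.Rodrigues(M[:3,:3])[0],M[:3,3],K(c),None)[0].reshape(-1,2)
E
cat > fit2.py <<'E'
from h import *
d=np.load('w1.npz')
c1=lambda u,v:(65+u/4,115+v/4); c2=lambda u,v:(245+u/3.4,115+v/3.4); c3=lambda u,v:(65+u/4,205+v/4)
L=[((-80,-165,65),c1(27,65)),((-80,165,65),c2(588,46)),((80,165,65),c2(550,553)),((80,-165,65),c3(168,296)),
((-62,-140.5,67),c1(142,140)),((-62,-84.5,67),c1(372,140)),((-6,-84.5,67),c1(408,355)),((-6,-140.5,67),c1(190,355)),
((-62,-65.5,67),c1(453,138)),((-62,-9.5,67),c1(682,138)),((-6,-9.5,67),c1(702,356)),((-6,-65.5,67),c1(488,354)),((-6,9.5,67),c2(50,298)),((-62,65.5,67),c2(235,115))]
B=np.array([l[0] for l in L])/1000.; U=np.array([l[1] for l in L])
f=lambda p:(projw(d['p'],d['q'],box2w(p,B))-U).ravel()
s=least_squares(f,[.582,.069,-.36]); print(s.x.round(4)); print(s.fun.reshape(-1,2).round(1))
f4=lambda p:(projw(d['p'],d['q'],box2w(p[:3],B+[0,0,p[3]]))-U).ravel()
s4=least_squares(f4,[.582,.069,-.36,0]); print(s4.x.round(4),s4.cost,s.cost)
p=s.x
for k,v in {'far':[-14,112.5,80],'near':[-54,112.5,80],'w1':[-34,37.5,63],'pivot':[-34,112.5,72]}.items():
    w=box2w(p,np.array(v)/1000); print(k,w.round(4),projw(d['p'],d['q'],w).round(1))
w=box2w(p,np.array([[-34,37.5,63],[-34,37.5,51]])/1000);print('c2',(projw(d['p'],d['q'],w)-[245,115])*3.4)
w=box2w(p,np.array([[-34,-37.5,63],[-34,-37.5,51],[-34,-112.5,63],[-34,-112.5,51]])/1000);print('c1',(projw(d['p'],d['q'],w)-[65,115])*4)
o=bot.get_obs(); R0=R.from_quat(o['tool_rot']).as_matrix(); print('tool y ang',np.arctan2(R0[1,1],R0[0,1]),'want',np.pi/2+p[2])
for q in range(2): pass
E
python3 fit2.py
```

```text
[ 0.5817  0.0683 -0.3528]
[[-0.3 -0.6]
 [ 1.3 -0. ]
 [ 0.2 -0.7]
 [ 0.1 -0.8]
 [-0.6 -0.2]
 [ 0.1 -0.6]
 [ 0.1  0.8]
 [-0.5  1.1]
 [-0.4 -0.2]
 [ 0.6 -0.5]
 [ 0.5  0.2]
 [-1.2  1. ]
 [ 0.1  1.5]
 [ 0.1 -0.3]]
[ 0.5818  0.0679 -0.3528 -0.001 ] 4.923613345085917 5.943859166078956
far [[0.6074 0.1787 0.08  ]] [[363.3 200.1]]
near [[0.5699 0.1926 0.08  ]] [[364.7 159. ]]
w1 [[0.5627 0.1153 0.063 ]] [[286.7 176.1]]
pivot [[0.5886 0.1857 0.072 ]] [[363.  177.9]]
c2 [[141.84098097 207.66657053]
 [146.31910667 198.16571745]]
c1 [[586.44478091 245.98865973]
 [602.08970961 234.76447179]
 [286.63915677 247.66024277]
 [312.61846127 236.38955399]]
tool y ang 1.2125706126458449 want 1.2180143981416252
```

The pose is good to about 1 mm, and the cap heights confirm the breaker next to the rocker is the tripped one. Next I go above the far end of the rocker.

>>> {"api": "send_rows", "payload": {
  "targets": [
    [[3.1, 2.75, -3, 0.005, 0], [3.1, 2.75, -8, 0.005, 0], [3.1, 2.75, -13, 0.005, 0], [3.1, 2.75, -13.5, 0.005, 0], [3.1, 2.75, -13.5, 0.005, 0]]
  ]
}}

```text
clock: 2.08
eef_pos: [0.6081, 0.1801, 0.0978]
tool_rot: [0.175, 0.985, 0.0, 0.001]
ft_force: [0.4, 0.1, -0.3]
grip_width: -0.0003
```

>>> {"api": "send_rows", "payload": {
  "targets": [
    [[0, 0, -1, 0, 0], [0, 0, -1.3, 0, 0], [0, 0, -1.6, 0, 0], [0, 0, -1.9, 0, 0], [0, 0, -2.2, 0, 0], [0, 0, -2.35, 0, 0], [0, 0, -2.35, 0, 0]]
  ]
}}

```text
clock: 2.95
eef_pos: [0.6078, 0.1792, 0.0725]
tool_rot: [0.176, 0.984, 0.0, -0.0]
ft_force: [1.7, 0.1, 1.7]
grip_width: -0.0003
```

>>> {"api": "send_rows", "payload": {
  "targets": [
    [[0, 0, -0.1, 0, 0], [0, 0, -0.2, 0, 0], [0, 0, -0.2, 0, 0]]
  ]
}}

```text
clock: 3.32
eef_pos: [0.6079, 0.1791, 0.072]
tool_rot: [0.176, 0.984, 0.0, 0.0]
ft_force: [0.4, -1.2, 8.4]
grip_width: 0.0001
```

```bash
python3 - <<'E'
from h import *
o=bot.get_obs(); print(o['clock'],o['eef_pos'],o['ft_force'])
im=vision.camera('wrist'); cv2.imwrite('pics/w2.png',cv2.convertScaleAbs(im[:,:,::-1],alpha=1.5))
E
```

```text
3.325 [0.6079252  0.17912666 0.07197487] [ 0.43277414 -1.15334006  8.42973534]
```

View pics/w2.png

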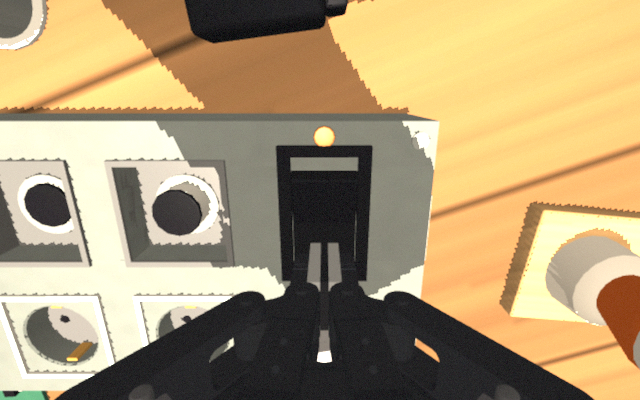

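It stopped at 72 mm with 8 N, which is the end stop. The near end has visibly risen, with a gap at (325,163), so the switch is off. Now I lift and move over the tripped well.

>>> {"api": "send_rows", "payload": {
  "targets": [
    [[0, 0, 2, 0, 0], [0, 0, 3, 0, 0], [-2.2, -3.2, 3, 0, 0], [-4.5, -6.4, 3, 0, 0], [-4.5, -6.4, 3, 0, 0], [-4.5, -6.4, 3, 0, 0], [-4.5, -6.4, 3, 0, 0]]
  ]
}}

```text
clock: 4.25
eef_pos: [0.5636, 0.1159, 0.1007]
tool_rot: [0.176, 0.984, 0.0, 0.0]
ft_force: [0.4, -0.1, 0.8]
grip_width: 0.0001
```

```bash
python3 - <<'E'
from h import *
o=bot.get_obs(); print(o['clock'],o['eef_pos'],o['ft_force'])
im=vision.camera('wrist'); cv2.imwrite('pics/w3.png',cv2.convertScaleAbs(im[:,:,::-1],alpha=1.5))
E
```

```text
4.25 [0.56360313 0.11585096 0.10069282] [ 0.43925096 -0.09256621  0.82065895]
```

View pics/w3.png

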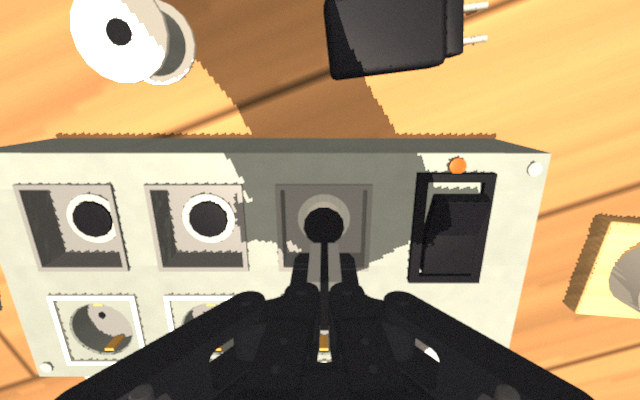

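The rocker stays off, and the fingers (column 323) line up with the popped cap at (323,222). I'll push down to just above home.

>>> {"api": "send_rows", "payload": {
  "targets": [
    [[-0.1, 0, -2, 0, 0], [-0.1, 0, -3.3, 0, 0], [-0.1, 0, -3.7, 0, 0], [-0.1, 0, -4.0, 0, 0], [-0.1, 0, -4.3, 0, 0], [-0.1, 0, -4.6, 0, 0], [-0.1, 0, -4.85, 0, 0], [-0.1, 0, -4.95, 0, 0], [-0.1, 0, -4.95, 0, 0]]
  ]
}}

```text
clock: 5.42
eef_pos: [0.5625, 0.115, 0.0512]
tool_rot: [0.176, 0.984, 0.0, 0.0]
ft_force: [-1.0, -0.7, 1.7]
grip_width: 0.0002
```

>>> {"api": "send_rows", "payload": {
  "targets": [
    [[0, 0, -0.1, 0, 0], [0, 0, -0.2, 0, 0], [0, 0, -0.2, 0, 0], [0, 0, -0.2, 0, 0]]
  ]
}}

```text
clock: 5.92
eef_pos: [0.5626, 0.115, 0.051]
tool_rot: [0.176, 0.984, 0.0, 0.001]
ft_force: [-4.8, -0.5, 10.9]
grip_width: 0.0004
```

It hit a hard stop at z=0.0510, exactly the home height, with 11 N. I'll lift and move to the near end of the rocker, checking on the way.

>>> {"api": "send_rows", "payload": {
  "targets": [
    [[0, 0, 2, 0, 0], [0, 0, 5.2, 0, 0], [0, 0, 5.2, 0, 0], [0.3, 3.9, 5.2, 0, 0], [0.75, 7.75, 5.2, 0, 0], [0.75, 7.75, 5.2, 0, 0], [0.75, 7.75, 5.2, 0, 0]]
  ]
}}

```text
clock: 6.8
eef_pos: [0.569, 0.192, 0.1001]
tool_rot: [0.176, 0.984, -0.001, -0.001]
ft_force: [-0.0, 0.0, 0.2]
grip_width: 0.0001
```

```bash
python3 - <<'E'
from h import *
o=bot.get_obs(); print(o['clock'],o['eef_pos'],o['ft_force'])
im=vision.camera('wrist'); cv2.imwrite('pics/w4.png',cv2.convertScaleAbs(im[:,:,::-1],alpha=1.5))
E
```

```text
6.8 [0.56902154 0.19202304 0.10008929] [-0.00131168  0.04346129  0.20286944]
```

View pics/w4.png

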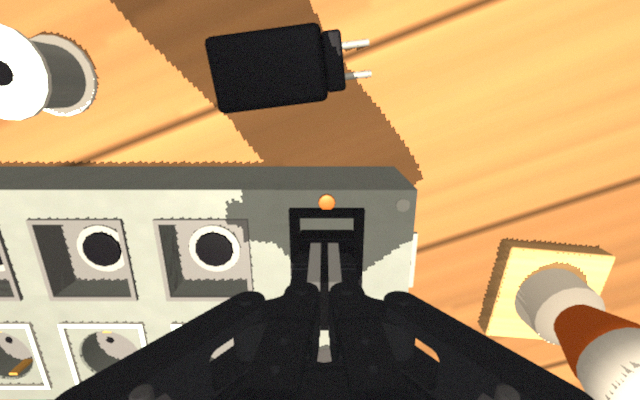

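The pressed cap at (214,248) now looks the same as its neighbour at (102,248). The fingers are over the rocker's near half, so I press it.

>>> {"api": "send_rows", "payload": {
  "targets": [
    [[0, 0, -1, 0, 0], [0, 0, -1.5, 0, 0], [0, 0, -1.8, 0, 0], [0, 0, -2.1, 0, 0], [0, 0, -2.4, 0, 0], [0, 0, -2.65, 0, 0], [0, 0, -2.85, 0, 0], [0, 0, -3, 0, 0], [0, 0, -3, 0, 0]]
  ]
}}

```text
clock: 7.98
eef_pos: [0.5696, 0.1928, 0.072]
tool_rot: [0.176, 0.984, 0.0, 0.0]
ft_force: [-3.5, 0.8, 5.9]
grip_width: 0.0001
```

>>> {"api": "send_rows", "payload": {
  "targets": [
    [[0, 0, -0.1, 0, 0], [0, 0, -0.1, 0, 0], [0, 0, 2, 0, 0], [0, 0, 7, 0, 0], [0, 0, 12, 0, 0], [-4, -3, 15, 0, 0], [-4, -3, 15, 0, 0], [-4, -3, 15, 0, 0]]
  ]
}}

```text
clock: 8.98
eef_pos: [0.5301, 0.1624, 0.2211]
tool_rot: [0.176, 0.984, 0.0, 0.001]
ft_force: [-0.2, 0.5, 0.9]
grip_width: -0.0005
```

```bash
python3 - <<'E'
from h import *
o=bot.get_obs(); print(o['clock'],o['eef_pos'],o['ft_force'])
im=vision.camera('wrist'); a=cv2.convertScaleAbs(im[:,:,::-1],alpha=1.5);cv2.imwrite('pics/w5.png',a)
im=vision.camera('side'); cv2.imwrite('pics/s5.png',im[:,:,::-1])
# deck pixels of caps
w=box2w([.5817,.0683,-.3528],np.array([[-34,37.5,63],[-34,37.5,51],[-34,-37.5,51]])/1000)
print(projw(o['eef_pos'],o['tool_rot'],w))
a=cv2.imread('pics/s5.png')[145:295,235:395]; cv2.imwrite('pics/s5c.png',cv2.resize(a,None,fx=4,fy=4,interpolation=cv2.INTER_CUBIC))
x=cv2.imread('pics/side0.png').astype(int)
E
```

```text
8.975 [0.53010407 0.16238021 0.22106649] [-0.20573692  0.48519628  0.90633093]
[[292.68399837 223.25029176]
 [293.76302697 218.86307152]
 [222.30944623 218.89828713]]
```

View pics/w5.png

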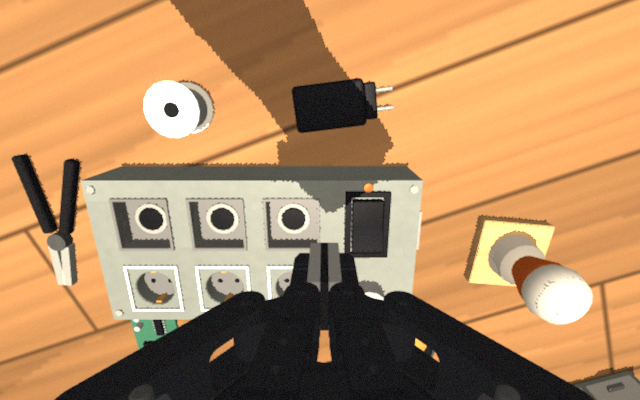

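View pics/s5c.png

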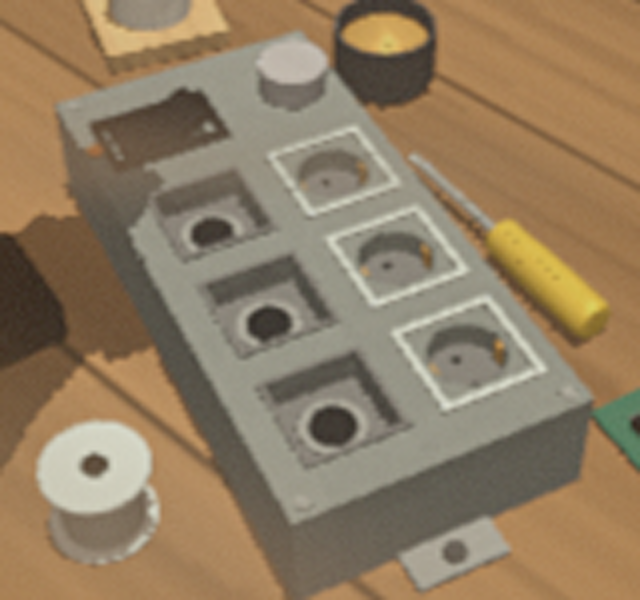

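All three caps sit at the same depth: the formerly tripped one is at (293,218) and the home prediction is (294,219). The rocker looks as it did at the start, with no raised near end. The tin and everything else in view are unmoved, and the arm is clear.

```bash
python3 -c "
from workcell import bot
print(bot.job_done())"
```

```text
the job is handed in; nothing more can be done
None
```

The job is done and handed in at about 9 s of the 48 s allowed; handing in gives no verdict. With the fingers shut, I did three presses:

1. **Rocker off:** I pressed the far end until it stopped at 72 mm with about 8 N. The wrist picture showed the near end raised.
2. **Breaker home:** I pushed the popped button, in the well next to the rocker, down to a hard stop with about 11 N. The stop was at 51.0 mm, the stated home height.
3. **Rocker on:** I pressed the near end back to its 72 mm stop with about 6 N.

In the last wrist picture, the reset cap is within about 1 px of its predicted home position. It also looks the same as the other two caps, which I did not touch. The rocker looks as it did at the start, and the tin and the other loose things in view have not visibly moved. The arm is clear at 22 cm, with only a residual 0.9 N reading on the force sensor.

No check failed or disagreed. I did not measure the rocker angle directly; I judged it from the end-stop heights and the pictures.

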